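# Lock the mixing cup into the ink mixer

### The job

Take the steel mixing cup by its black handle, lift it up into the mouth of the ink mixer's head with the handle at the red entry mark, and turn it until its lugs lock with the handle under the green mark; then let go, so that it hangs there by itself. Never force the cup in the mixer, and leave the other things on the table where they are.

Things in the scene. Friction and masses are not known exactly. Their poses are not given: they have to be found in the camera images.
- cup: Open steel cup, 72 mm outside diameter, 70 mm tall, 3 mm wall, 0.2 to 0.32 kg. Origin: centre of its underside, z up; it starts standing on the table, on one or other side of the mixer. Its handle points along its own -x: a thin neck, then a straight black grip. The handle is a long lever: a turning moment of 1 N m about the cup's axis is already some 25 N at the lugs.
- grip (a point): Middle of the cup's black grip, 120 mm from the cup's axis, 40 mm above its underside. The grip is 20 mm wide (along the cup's y), 26 mm tall (27 to 53 mm above the underside), from 83 to 157 mm out. Take it from above across its width, firmly (90 N or more): the cup hangs far out on it.
- lug (a point): Lower outer edge of the cup's lug at its +x, 44 mm from the axis, 60 mm above the underside. Three brass lugs stand out from the wall, at 0, +120 and -120 deg from the cup's +x, each 12 mm wide, 60 to 66 mm above the underside (the rim is at 70 mm).
- mixer: Bench ink mixer, fixed. Origin: on the table, straight below the axis of the head's mouth; z up, its -x looks roughly to the robot. Base plate 22 mm high, 170 mm wide, x = -95 to +205 mm. The blue head is clamped at a height that is not measured: the underside of its collar lies somewhere from 140 to 190 mm above the table, to be found by touch. Over 40 N between cup and mixer is forcing.
- column (a point): Foot of the mixer's round 38 mm column, 150 mm behind the mouth's axis. The head on it: collar 105 mm across, 42 mm tall, above it the motor, 92 mm across, 107 mm tall. On the axis a stirrer, 28 mm across, reaches 12 mm below the collar. The collar is a bayonet mouth of 77 mm bore (95 mm for the lugs) with three slots 19 mm wide that let the lugs in from below.
- entry (a point): Point on the table below the middle of the cup's grip when the lugs fit the slots: cup yaw = mixer yaw - 45 deg, handle below the red mark (on the collar and on top of the motor); play 4 deg and 2.5 mm sideways. Going up, when the lugs' undersides are 1 mm above the collar's underside, the rim meets a sprung rubber disc (1 N, then 0.15 N more per mm); at 14 mm it is at its hard stop.
- locked (a point): Point on the table below the middle of the grip when locked (cup yaw = mixer yaw within 3 deg, green mark). To lock: with the lugs' undersides 8 to 14 mm above the collar's underside, turn counterclockwise seen from above, over a ledge, to a stop at about 48 deg from entry; there the lugs go down, helped by the disc, into pockets 4 mm above the collar's underside.
- jar_orange: closed ink jar with orange lid, 72 mm across, 78 mm tall; origin under its centre; may swap places with the cup; not to be moved
- jar_blue: closed blue ink jar, 76 mm across, 80 mm tall; origin under its centre; not to be moved
- jar_green: closed yellow ink jar with green lid, 84 mm across, 85 mm tall; origin under its centre; not to be moved
- tape: roll of yellow tape lying flat, 90 mm across, 24 mm tall; origin under its centre; not to be moved
- knife: ink spatula lying flat, 150 mm long along its x; origin under its middle; not to be moved
- pink_lid: pink jar lid lying flat, 60 mm across, 14 mm tall; origin under its centre; not to be moved
Things that resemble listed ones, but are neither listed nor needed, are in the scene too. There is more than one size of the cup; the one meant has the size given above.

How it is judged:
On the way:
1. the cup is lifted up under the mixer's mouth, in the mouth's axis, with its handle still short of the locked place (height (world z) of cup above 0.075 m and horizontal distance between cup and mixer below 0.008 m and angle between the x axis of cup and the x axis of mixer, either way round above 0.5 rad), for 0.1 s.
At the end, for the whole second after the job is handed in: the cup hangs in the mixer's mouth, locked: its axis within 5 mm of the mouth's, its handle within 0.085 rad of the green mark, upright within 0.07 rad, its underside 75 to 150 mm above the table, at rest and let go (horizontal distance between cup and mixer below 0.005 m and angle between the x axis of cup and the x axis of mixer, either way round below 0.085 rad and height (world z) of cup between 0.075 and 0.15 m and angle between cup's own z axis and vertical below 0.07 rad and linear speed of cup below 0.02 m/s and contact force between cup and mixer above 1 N); the robot touches nothing.
It fails at once if the cup is forced: more than 40 N between cup and mixer (contact force between cup and mixer above 40 N).
It fails at once if another thing is moved by more than 30 mm (distance of any of jar_orange, jar_blue, jar_green, tape, knife, pink_lid from where it was at the start of the episode above 0.03 m).
It also fails if it takes over 72 s, if anything falls off the work surface, if the arm or the gripper's body presses on something with over 40 N, if the wrist force passes 120 N, or if a joint passes its speed limit or range.

### The arm

A 7-joint arm with a two-finger parallel gripper is mounted at the origin on the work surface. World frame = base frame: x ahead of the robot, y to its left, z up, the work surface at z = 0. Lengths are in m, angles in rad, forces in N, time in s.
With the tool pointing down it reaches from about 0.425 to 0.8 m from the base axis. Payload 8.3 kg.
Tool frame: the origin (TCP) lies midway between the tips of the shut fingers; the grasp point (between the pads) lies 19 mm behind it; z points along the fingers, y is the line along which they close (so a half turn about z gives the same grasp; the last joint's range is limited). The gripper opens to 85 mm and grips with 20 to 120 N. Pads are 22 mm wide; open, the fingers measure 114 mm over their backs; the gripper's body (76 mm by 85 mm) begins 54 mm behind the grasp point. The pads swing forward as they close: fully open they stand 13 mm farther back than shut.
Start: joints at [-1.311, 0.383, 0.016, 1.37, -0.006, 1.388, -0.046], TCP at [0.198, 0.593, 0.231] pointing down, gripper open.
Joint ranges: [-2.95, 2.95], [-0.25, 2.06], [-1.52, 1.56], [0.18, 2.33], [-1.44, 4.58], [0.02, 2.06], [-3.01, 3.01]. Speed limits (rad/s): [2.39, 2.39, 3.01, 3.01, 3.14, 3.14, 3.14].

### API

Orientations are given as a unit quaternion [x, y, z, w].
In Python, from rig import robot, vision gives the robot as it stands. The module is installed in compiled form; this text tells all that it offers.
- The arm moves only by the tool jog_arm, never from a script. Its argument "commands" is a list of rows, each a list of 5 numbers: the shift along the tool's x, y, z in m, then the turn about the tool's z in units of 5 degrees (1.0 is 5 degrees), then the opening, from 0 (shut) to 1 (fully open). A call has 1 to 8 rows; each row shifts and turns the commanded pose from where the row before left it, along the tool's axes as they then stand; what a row does not reach is not made up. A row lasts 1/12 s, in which the tool goes at most 41.7 mm and 7.16 degrees, less where a joint would pass 70% of its speed; a pose out of reach is approached as far as the arm can. A call is refused whole if a number of a shift passes 0.0417 or a number of a turn 1, either way. A call with a gripper value outside its range is refused whole. The fingers move at their own pace and stop on an object; "squeeze" is the grip in N (left out, the last holds). Time passes only in rows, so rows that do not move let the fingers close. It gives the time, the measured TCP pose, the force, the opening and the grip force at its end, in the units of the state.
- robot.get_state(): the state, without advancing time (a new reading comes with each control period).
- vision.read_camera(name): name is "side" or "top" or "wrist"; returns a dict with "color" (384x512x3 uint8, blue, green, red), "mtx" (3x3 intrinsics, pixels), "dist_coeffs" ([k1, k2, p1, p2, k3] as OpenCV has them; the pictures are not rectified), "R" (3x3) and "t" (3): a world point X has camera coordinates R X + t. Camera axes: x right, y down, z forward; pixel columns grow to the right and rows downward; lengths in m; the calibration is good to about 2 mm. A picture is of the moment at which its call begins. There is no depth.
- robot.hand_in(): hands the job in; it is judged then, once.
The state is a dict: "time_s": time; "joint_pos": joint angles; "qd": joint speeds; "joint_torque": joint torques, N m; "tcp_pos": TCP position; "eef_rot": TCP orientation; "contact_force": force on the tool from outside, world axes, zero at the start; "torque": the same for the moment, N m; "finger_gap": finger opening in m; "grip_force": force on a finger pad.
Only numpy, scipy, OpenCV 4.12 (cv2) and the standard library are available. Lean on these libraries where they do the work, as an engineer would, in place of code of your own. Each camera call takes 0.05 s, during which the arm holds its last target. There are 200 camera calls.

## Working session

There is one attempt and no reset: what is moved stays moved. The work goes in short steps, Python scripts to look and compute and a tool call to move; the robot and the scene stay as the last step left them, time stands still between calls to the robot, and variables do not carry over. Pictures are saved under pics/ and viewed, at most 10 in all, crops included, and the job is handed in when it is done.

Besides the shell and the picture viewer there is one more tool, called after "Request:" as name([rows], argument=value, ...), one row to a line, values as JSON. jog_arm: Moves the arm, as the interface text tells. Its arguments: {"type":"object","properties":{"commands":{"type":"array"},"squeeze":{"type":"number"}},"required":["commands"]}

```bash
mkdir -p pics; cat > h.py <<'E'
import numpy as np, cv2, pickle
from rig import robot, vision
def grab(n,f=None):
    c=vision.read_camera(n); 
    if f: cv2.imwrite(f'pics/{f}.png',c['color']); pickle.dump(c,open(f'pics/{f}.pkl','wb'))
    return c
def load(f): return pickle.load(open(f'pics/{f}.pkl','rb'))
def ray(c,px):
    K=np.array(c['mtx']);R=np.array(c['R']);t=np.array(c['t']).ravel()
    p=cv2.undistortPoints(np.array(px,float).reshape(-1,1,2),K,np.array(c['dist_coeffs'],float)).reshape(-1,2)
    d=np.c_[p,np.ones(len(p))]@R
    return -R.T@t, d/np.linalg.norm(d,axis=1)[:,None]
def plane(c,px,z):
    o,d=ray(c,px); return o+d*((z-o[2])/d[:,2])[:,None]
def tri(c1,p1,c2,p2):
    A=np.zeros((3,3));b=np.zeros(3)
    L=[(ray(c,p)) for c,p in((c1,p1),(c2,p2))]
    for o,d in L:
        M=np.eye(3)-np.outer(d[0],d[0]);A+=M;b+=M@o
    X=np.linalg.solve(A,b); return X,[np.linalg.norm((np.eye(3)-np.outer(d[0],d[0]))@(X-o)) for o,d in L]
def proj(c,X):
    return cv2.projectPoints(np.array(X,float).reshape(-1,3),cv2.Rodrigues(np.array(c['R']))[0],np.array(c['t'],float).reshape(3,1),np.array(c['mtx']),np.array(c['dist_coeffs'],float))[0].reshape(-1,2)
E
python3 - <<'E'
from h import *
a=[grab(n,n+'0')['color'] for n in('top','side')]
cv2.imwrite('pics/both0.png',cv2.resize(np.vstack(a),(800,1200))[:1200])
for n in('top0','side0'):
    c=load(n);print(n,-np.array(c['R']).T@np.array(c['t']).ravel(),np.array(c['R'])[2])
print(robot.get_state())
E
```

```text
top0 [ 0.32993557 -0.01133835  1.42262365] [ 0.11065512  0.01194447 -0.99378709]
side0 [-0.07305222  1.04431177  1.27111511] [ 0.3229544  -0.62916244 -0.7070043 ]
{'time_s': 0.1, 'joint_pos': array([-1.31092353,  0.38418701,  0.0163907 ,  1.37102009, -0.00629777,
        1.38819365, -0.0464664 ]), 'qd': array([-1.26264685e-03, -1.08780554e-03, -6.45876795e-05, -2.48315806e-03,
       -4.98545484e-04, -2.11747077e-04,  1.06383895e-03]), 'joint_torque': array([ 3.11809767e-03, -6.29130363e+01,  8.47394317e-01, -3.72760892e+01,
        1.65719655e-02,  1.05126467e-02, -1.83087525e-05]), 'tcp_pos': array([0.19808188, 0.592317  , 0.23037158]), 'eef_rot': array([ 1.60645685e-01,  9.87011748e-01, -8.70409366e-04, -1.24567697e-04]), 'contact_force': array([-0.71490626,  0.25395278,  0.3755801 ]), 'torque': array([ 0.00515481, -0.07905411, -0.01553842]), 'grip_force': 0.0, 'finger_gap': 0.08543529775082279}
```

View pics/top0.png

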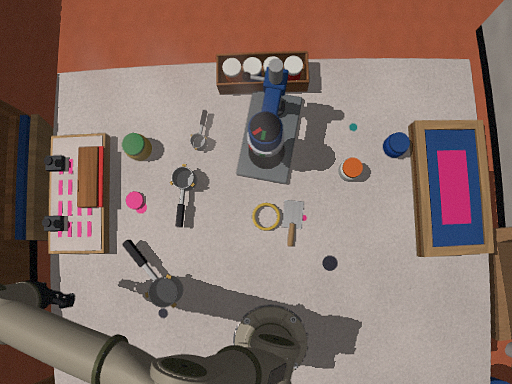

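View pics/side0.png

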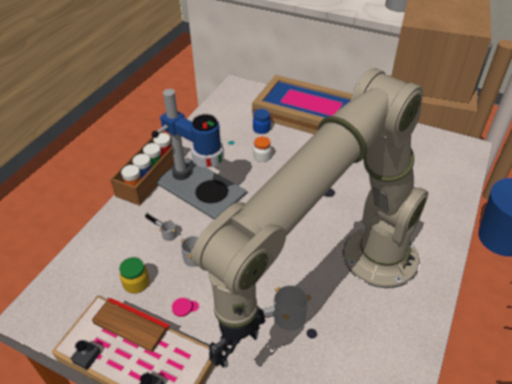

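Top view: three cup-like things: A small at (200,142) with a grey handle, B at (183,178) with a black grip at (180,215), C at (165,291) with a black grip at (135,252) near the robot. The mixer head is at (267,133). I'll measure their sizes.

```bash
python3 - <<'E'
from h import *
c=load('top0');im=c['color']
K=c['mtx'];print(K)
a=cv2.resize(im[130:310,110:220],None,fx=3.3,fy=3.3,interpolation=cv2.INTER_CUBIC)
b=cv2.resize(im[80:200,225:315],None,fx=4.9,fy=4.9,interpolation=cv2.INTER_CUBIC)
h=max(len(a),len(b));p=lambda x:np.vstack([x,np.zeros((h-len(x),x.shape[1],3),np.uint8)])
o=np.hstack([p(a),p(b)])[:600,:800];cv2.imwrite('pics/crop1.png',o);print(a.shape,b.shape)
for n,pts,z in(('A',[(193,142),(207,142)],.05),('B',[(171,178),(196,178)],.07),('C',[(148,291),(183,291)],.09)):
    P=plane(c,pts,z);print(n,P,np.linalg.norm(P[0]-P[1]))
g=cv2.inRange(im,(0,0,0),(45,45,45));
n,l,s,ce=cv2.connectedComponentsWithStats(g)
for i in range(1,n):
    if 60<s[i,4]<2000: print(s[i],ce[i],plane(c,ce[i],.05))
E
```

```text
[[434.75922194   0.         263.92735034]
 [  0.         434.75922194 191.36350865]
 [  0.           0.           1.        ]]
(594, 363, 3) (588, 441, 3)
A [[0.65104914 0.23081318 0.05      ]
 [0.64929828 0.18496189 0.05      ]] 0.04588470148985381
B [[0.53225174 0.29886218 0.07      ]
 [0.52960186 0.21845788 0.07      ]] 0.08044796097316789
C [[0.17995771 0.37124954 0.09      ]
 [0.1790373  0.26123272 0.09      ]] 0.1100206780792166
[ 476   26   30  202 1345] [491.64832714 128.14572491] [[ 0.67512211 -0.77415802  0.05      ]]
[278  99   8  18  67] [281.67164179 107.47761194] [[ 0.75660496 -0.06072404  0.05      ]]
[268 113  13  25 110] [275.72727273 123.87272727] [[ 0.70188632 -0.03946626  0.05      ]]
[ 25 115   6  45  97] [ 26.96907216 137.70103093] [[0.69457452 0.81966622 0.05      ]]
[ 46 156  19  16 116] [ 59.37068966 164.01724138] [[0.59630259 0.69059841 0.05      ]]
[178 204   7  23  72] [181.43055556 214.06944444] [[0.41796856 0.27024902 0.05      ]]
[ 52 216  12  15 116] [ 59.         223.68103448] [[0.39577817 0.68702233 0.05      ]]
[  22  220   53   89 1016] [ 43.43503937 281.125     ] [[0.20562326 0.74490766 0.05      ]]
[125 240  22  27  99] [137.29292929 251.93939394] [[0.30013839 0.41594345 0.05      ]]
[ 95 335  33  49 281] [108.14234875 353.41637011] [[-0.02733313  0.52233905  0.05      ]]
[259 334  35  12 232] [276.00862069 339.47844828] [[ 0.016523   -0.01915256  0.05      ]]
[217 345  45  39 304] [247.05263158 359.35197368] [[-0.0443297  0.0731773  0.05     ]]
[161 357  46  20 578] [183.75086505 366.82698962] [[-0.06682986  0.27433871  0.05      ]]
```

View pics/crop1.png

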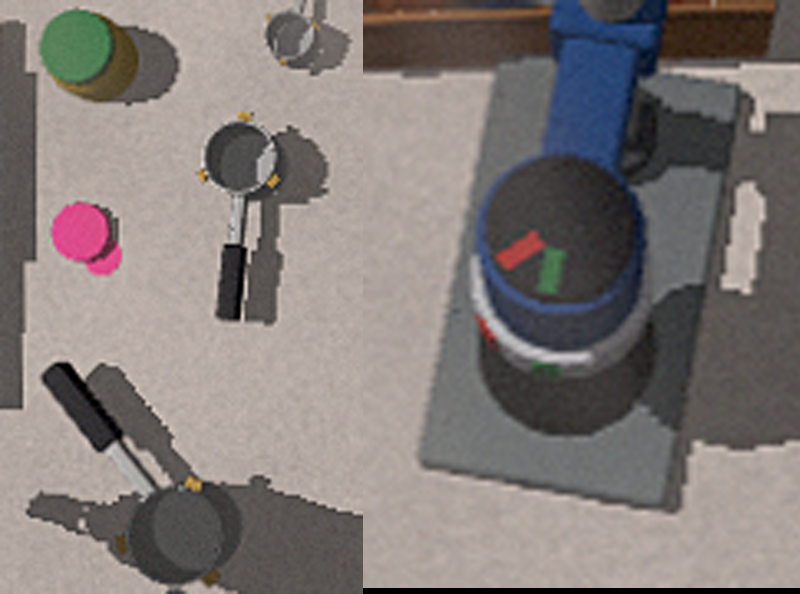

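B at (183,178) has the right size (about 72 mm wall and black grip); A is about 46 mm and C about 100 mm, so I choose B. The crop shows the mixer plate's corners, and the red and green marks on the motor top. Next I compute poses.

```bash
cat >> h.py <<'E'
def mixfit(P):  # P: FL,FR,BL,BR plate corners world (left=+y)
    M=np.array([[-.095,.085],[-.095,-.085],[.205,.085],[.205,-.085]]);P=P[:,:2]
    a=P-P.mean(0);b=M-M.mean(0)
    yaw=np.arctan2((b[:,0]*a[:,1]-b[:,1]*a[:,0]).sum(),(a*b).sum())
    R=np.array([[np.cos(yaw),-np.sin(yaw)],[np.sin(yaw),np.cos(yaw)]])
    o=P.mean(0)-R@M.mean(0); return o,yaw,P-(M@R.T+o)
E
python3 - <<'E'
from h import *
c=load('top0')
u=lambda L:[(225+(x+.5)/4.9-.5,80+(y+.5)/4.9-.5) for x,y in L]
P=plane(c,u([(423,464),(668,510),(498,60),(740,88)]),.022)
o,yaw,r=mixfit(P);print('mixer',o,np.degrees(yaw),'\n',r*1000)
v=lambda L:[(110+(x+.5)/3.3-.5,130+(y+.5)/3.3-.5) for x,y in L]
ax=plane(c,v([(242,157)]),.07)[0];g=plane(c,v([(231,283)]),.053)[0]
print('cup',ax,'grip',g,np.linalg.norm((ax-g)[:2]),np.degrees(np.arctan2(*(ax-g)[1::-1])))
# colour marks top+side
s=load('side0')
im=s['color']
cv2.imwrite('pics/crop2.png',cv2.resize(im[80:225,110:260],None,fx=4,fy=4,interpolation=cv2.INTER_CUBIC))
E
```

```text
mixer [ 0.60818034 -0.25202461] -12.408458213744726 
 [[  3.48146119  -0.59045277]
 [  4.32156826   2.76813509]
 [-10.61045984  -0.57470308]
 [  2.80743039  -1.60297924]]
cup [0.53344573 0.26016966 0.07      ] grip [0.41365786 0.27543049 0.053     ] 0.12075606904347361 -7.260298363227239
```

View pics/crop2.png

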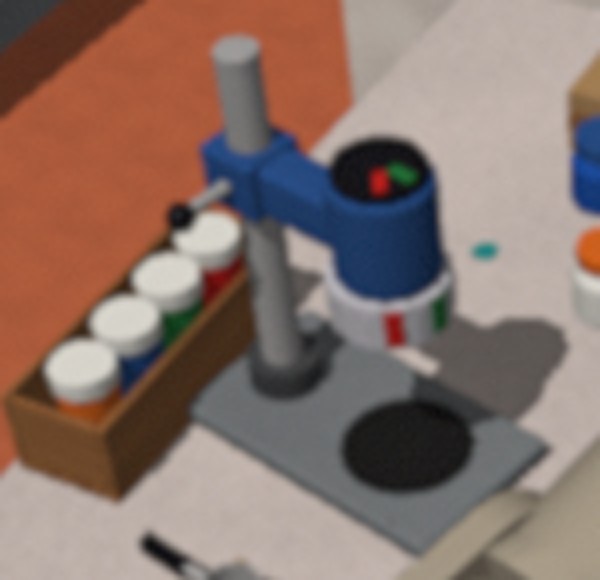

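Side crop: red collar mark at (394,329), green at (440,312), black disc on the plate at (407,445) and motor top ellipse at (381,170). I forgot the crop's x offset in the mixer corners; fixing that now.

```bash
python3 - <<'E'
from h import *
c=load('top0');s=load('side0')
u=lambda L:[(225+(x-363+.5)/4.9-.5,80+(y+.5)/4.9-.5) for x,y in L]
P=plane(c,u([(423,464),(668,508),(498,60),(740,88)]),.022)
o,yaw,r=mixfit(P);print('mixer',o,np.degrees(yaw),'\n',r*1000)
w=lambda L:[(110+(x+.5)/4-.5,80+(y+.5)/4-.5) for x,y in L]
Q=plane(s,w([(415,551),(549,450),(192,409)]),.022);print('side corners',Q,'\ntop',P)
print('disc',plane(s,w([(407,446)]),.022))
# motor top ellipse centre in both
print('motortop',tri(c,u([(561,232)])[0],s,w([(381,170)])[0]))
for n,a,b in(('red top',(520,250),(380,181)),('green top',(552,271),(403,174)),('red col',(487,331),(394,329)),('green col',(545,369),(440,312))):
    print(n,tri(c,u([a])[0],s,w([b])[0]))
E
```

```text
mixer [ 0.6150492  -0.00710816] -11.328724797555886 
 [[ 5.98021186 -2.70637957]
 [ 4.83533405  2.1187329 ]
 [-9.43210907 -0.6137492 ]
 [-1.38343684  1.20139586]]
side corners [[ 0.5568415   0.10135284  0.022     ]
 [ 0.50780075 -0.05556389  0.022     ]
 [ 0.82736213  0.03631263  0.022     ]] 
top [[ 0.54457757  0.09219093  0.022     ]
 [ 0.51003828 -0.06967172  0.022     ]
 [ 0.82332014  0.03535224  0.022     ]
 [ 0.7979744  -0.12952038  0.022     ]]
disc [[ 0.62514685 -0.00592059  0.022     ]]
motortop (array([ 0.62016448, -0.00517678,  0.33061269]), [np.float64(0.001688957245333427), np.float64(0.0016889572453334212)])
red top (array([0.60855893, 0.01625385, 0.33858045]), [np.float64(0.0011370490817943749), np.float64(0.001137049081794401)])
green top (array([ 5.97186857e-01, -3.41035648e-05,  3.37675594e-01]), [np.float64(0.0013614505062047382), np.float64(0.0013614505062047395)])
red col (array([0.59387734, 0.03996898, 0.21038252]), [np.float64(0.0013292705597991983), np.float64(0.0013292705597992113)])
green col (array([0.56989382, 0.00681095, 0.21129331]), [np.float64(0.001059300483907487), np.float64(0.0010593004839074605)])
```

Request:
jog_arm([
  [-0.032, -0.024, 0, 0, 1],
  [-0.032, -0.024, 0, 0, 1],
  [-0.032, -0.024, 0, 0, 1],
  [-0.032, -0.024, 0, 0, 1],
  [-0.032, -0.024, 0, 0, 1],
  [-0.032, -0.024, 0, 0, 1],
  [-0.032, -0.024, 0, 0, 1],
  [-0.032, -0.024, 0, 0, 1],
])

```text
time_s: 0.77
tcp_pos: [0.3807, 0.3275, 0.2311]
eef_rot: [0.161, 0.987, -0.0, -0.0]
contact_force: [1.1, 0.0, 0.5]
finger_gap: 0.0853
grip_force: 0.0
```

Request:
jog_arm([
  [-0.025, -0.02, 0, -0.75, 1],
  [-0.024, -0.02, 0, -0.75, 1],
  [0, 0, 0, -0.75, 1],
  [0, 0, 0, 0, 1],
  [0, 0, 0, 0, 1],
  [0, 0, 0, 0, 1],
])

```text
time_s: 1.27
tcp_pos: [0.4147, 0.2782, 0.231]
eef_rot: [0.063, 0.998, -0.0, -0.0]
contact_force: [0.4, 0.1, 0.1]
finger_gap: 0.0856
grip_force: 0.0
```

```bash
python3 - <<'E'
from h import *
c=grab('wrist','w1');s=robot.get_state();print(s['tcp_pos'],s['eef_rot'],s['contact_force'],s['time_s'])
print(-np.array(c['R']).T@c['t'],np.array(c['R']),c['mtx'])
E
```

```text
[0.41464556 0.27831421 0.23102004] [ 6.27667873e-02  9.98028166e-01 -7.51602196e-05 -3.23680198e-04] [-0.04561502 -0.9583298  -0.56063463] 1.3167
[0.33147893 0.28803305 0.37221697] [[ 1.26574882e-01  9.91957010e-01 -3.00225776e-04]
 [ 9.39893336e-01 -1.19834720e-01  3.19750146e-01]
 [ 3.17142422e-01 -4.07545171e-02 -9.47501849e-01]] [[270.21563702   0.         259.47868782]
 [  0.         270.21563702 191.70320239]
 [  0.           0.           1.        ]]
```

View pics/w1.png

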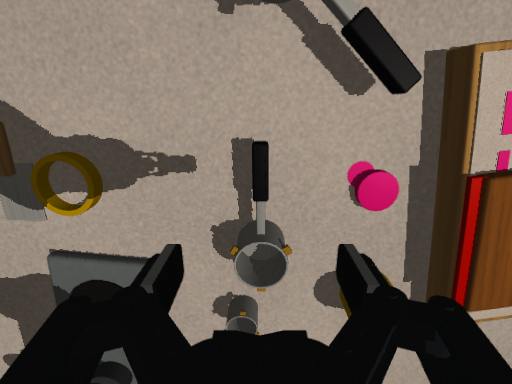

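Wrist view: the black grip of B spans (253..269, 141..201), centred between the fingers, with the cup rim at (261,262) and small cup A behind it at (242,312). Now triangulating the grip against the top view.

```bash
python3 - <<'E'
from h import *
w=load('w1');t=load('top0')
m=cv2.inRange(w['color'],(0,0,0),(50,50,50))[130:215,240:285]
n,l,s,ce=cv2.connectedComponentsWithStats(m);i=1+np.argmax(s[1:,4]);
pts=np.argwhere(l==i)[:,::-1]+[240,130];print(s[i],ce[i]+[240,130],cv2.minAreaRect(pts.astype(np.float32)))
r=s[i];x=r[0]+240+r[2]/2
# top-face ends of the grip: near end row = top of mask is end face; use lateral centre
print(plane(w,[ce[i]+[240,130]],.053),plane(w,[(r[0]+240,171),(r[0]+240+r[2],171)],.053))
mt=cv2.inRange(t['color'],(0,0,0),(60,60,60))[196:232,170:192]
pt=np.argwhere(mt)[:,::-1]+[170,196];rt=cv2.minAreaRect(pt.astype(np.float32));print(rt)
print('grip tri',tri(t,rt[0],w,ce[i]+[240,130]))
a=tri(t,(183.3,177.6),w,(261,262));print('axis(rim) tri',a)
P=plane(w,[(261,262)],.07)[0];G=plane(w,[ce[i]+[240,130]],.05)[0];d=P-G;print(P,G,np.linalg.norm(d[:2]),np.degrees(np.arctan2(d[1],d[0])))
E
```

```text
[ 12  11  16  61 932] [259.59012876 170.69849785] ((259.5, 171.0), (60.0, 15.0), 90.0)
[[0.41162064 0.27784678 0.053     ]] [[0.41082682 0.26864634 0.053     ]
 [0.41328707 0.28794047 0.053     ]]
((180.09835815429688, 211.4180450439453), (6.971251487731934, 29.2430419921875), 5.194429397583008)
grip tri (array([0.42547658, 0.27927046, 0.01305615]), [np.float64(0.00460577457204809), np.float64(0.004605774572048006)])
axis(rim) tri (array([0.5346255 , 0.26271588, 0.05895076]), [np.float64(0.0014955881962859549), np.float64(0.0014955881962859371)])
[0.52836243 0.26480867 0.07      ] [0.41237381 0.27775105 0.05      ] 0.11670845538445647 -6.3669057471427815
```

Request:
jog_arm([
  [0, 0, 0.041, 0, 1],
  [0, 0, 0.041, 0, 1],
  [0, 0, 0.041, 0, 1],
  [0, 0, 0.041, 0, 1],
  [0, 0, 0.03, 0, 1],
  [0, 0, 0.016, 0, 1],
  [0, 0, 0, 0, 1],
  [0, 0, 0, 0, 1],
])

```text
time_s: 1.98
tcp_pos: [0.4146, 0.2775, 0.0208]
eef_rot: [0.063, 0.998, -0.001, -0.001]
contact_force: [0.5, 0.1, 0.8]
finger_gap: 0.0854
grip_force: 0.0
```

Request:
jog_arm([
  [0, 0, 0, 0, 0],
  [0, 0, 0, 0, 0],
  [0, 0, 0, 0, 0],
  [0, 0, 0, 0, 0],
  [0, 0, 0, 0, 0],
  [0, 0, 0, 0, 0],
  [0, 0, 0, 0, 0],
  [0, 0, 0, 0, 0],
], squeeze=110)

```text
time_s: 2.65
tcp_pos: [0.4158, 0.2774, 0.0218]
eef_rot: [0.063, 0.998, 0.0, 0.0]
contact_force: [-1.9, 0.7, 4.8]
finger_gap: 0.0182
grip_force: 107.1
```

Request:
jog_arm([
  [0, 0, 0, 0, 0],
  [0, 0, 0, 0, 0],
  [0, 0, 0, 0, 0],
  [0, 0, 0, 0, 0],
])

```text
time_s: 2.98
tcp_pos: [0.4158, 0.2774, 0.0217]
eef_rot: [0.063, 0.998, 0.0, 0.0]
contact_force: [-1.1, 0.6, 5.4]
finger_gap: 0.0187
grip_force: 107.1
```

Request:
jog_arm([
  [0, 0, -0.01, 0, 0],
  [0, 0, -0.015, 0, 0],
  [0, 0, -0.02, 0, 0],
  [0, 0, -0.02, 0, 0],
  [0, 0, -0.01, 0, 0],
  [0, 0, 0, 0, 0],
  [0, 0, 0, 0, 0],
  [0, 0, 0, 0, 0],
])

```text
time_s: 3.65
tcp_pos: [0.4148, 0.2765, 0.0951]
eef_rot: [0.063, 0.998, -0.001, -0.001]
contact_force: [0.3, 0.3, -2.6]
finger_gap: 0.0185
grip_force: 107.4
```

```bash
python3 - <<'E'
from h import *
c=grab('wrist','w2');t=grab('top','top2');s=robot.get_state();print(s)
im=c['color'].copy();T=t['color'][110:310,110:330]
cv2.imwrite('pics/c3.png',np.hstack([cv2.resize(im[60:384,150:400],(420,544),interpolation=cv2.INTER_CUBIC),cv2.resize(T[:,:140],(380,544),interpolation=cv2.INTER_CUBIC)]))
E
```

```text
{'time_s': 3.75, 'joint_pos': array([-0.85340572,  0.23220592,  0.22957864,  1.89658238, -0.06122297,
        1.02211321,  0.84663153]), 'qd': array([ 0.00051796,  0.00067102, -0.00046128, -0.00452587,  0.00087283,
        0.00336558,  0.00166798]), 'joint_torque': array([ 5.20372210e-03, -4.81198990e+01,  2.37225451e+00, -3.33827019e+01,
        1.50154349e-01, -1.83674544e-01,  1.75620680e-03]), 'tcp_pos': array([0.41476933, 0.27646632, 0.0949468 ]), 'eef_rot': array([ 6.31969587e-02,  9.98000233e-01, -8.89808580e-04, -9.42084904e-04]), 'contact_force': array([-0.12071441,  0.62591437, -2.16147014]), 'torque': array([0.05073636, 0.20025446, 0.01112514]), 'grip_force': 107.44653940200806, 'finger_gap': 0.018429454537837845}
```

View pics/c3.png

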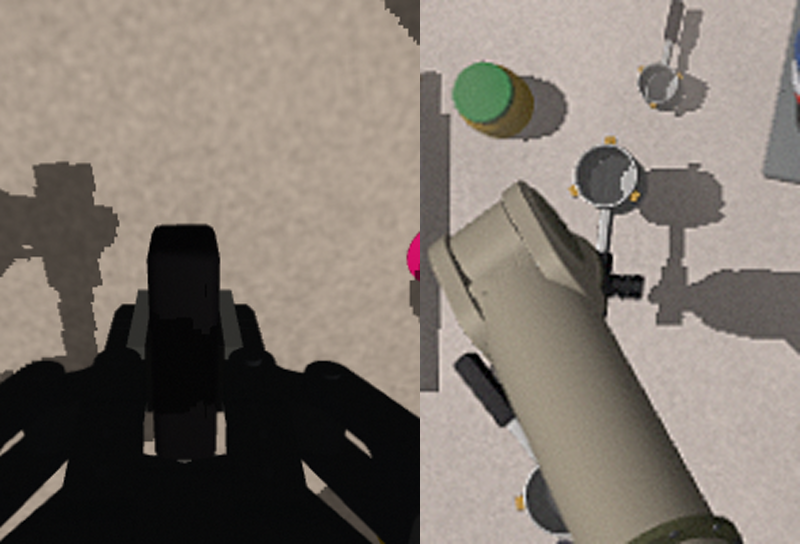

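Right half: the cup hangs level on the grip, rim at about top px (179,175), with nothing else touched. Next, a careful mixer measurement with the arm out of the side view.

```bash
python3 - <<'E'
from h import *
s=grab('side','side2');t=load('top2')
a=cv2.resize(s['color'][80:230,140:260],None,fx=4,fy=4,interpolation=cv2.INTER_CUBIC)
b=cv2.resize(t['color'][90:190,235:305],None,fx=5.6,fy=5.6,interpolation=cv2.INTER_CUBIC)[:600]
h=600;p=lambda x:np.vstack([x,np.zeros((h-len(x),x.shape[1],3),np.uint8)])
o=np.hstack([p(a)[:,:440],p(b)])[:, :800];cv2.imwrite('pics/c4.png',o)
E
```

```text
(no output)
```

View pics/c4.png

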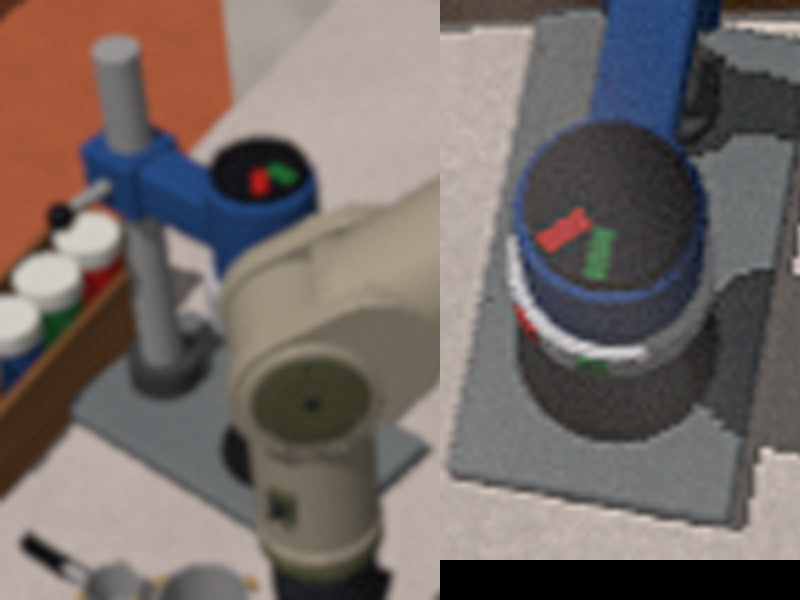

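```bash
cat >> h.py <<'E'
def darkhull(c,x0,y0,x1,y1,th,up=4):
    im=cv2.resize(c['color'][y0:y1,x0:x1],None,fx=up,fy=up,interpolation=cv2.INTER_CUBIC)
    m=(im.max(2)<th).astype(np.uint8);m=cv2.morphologyEx(m,cv2.MORPH_OPEN,np.ones((5,5),np.uint8))
    n,l,s,ce=cv2.connectedComponentsWithStats(m);i=1+np.argmax(s[1:,4])
    cn=max(cv2.findContours((l==i).astype(np.uint8),0,cv2.CHAIN_APPROX_NONE)[0],key=len)
    return (cv2.convexHull(cn).reshape(-1,2)+.5)/up-.5+[x0,y0]
def circ(P):
    A=np.c_[2*P[:,:2],np.ones(len(P))];q=np.linalg.lstsq(A,(P[:,:2]**2).sum(1),rcond=None)[0]
    r=np.sqrt(q[2]+q[:2]@q[:2]);return q[:2],r,np.abs(np.linalg.norm(P[:,:2]-q[:2],axis=1)-r).max()
E
python3 - <<'E'
from h import *
s=load('side0');t=load('top2')
for th in(50,60,70):
    H=darkhull(s,190,170,235,210,th);print('disc side',th,circ(plane(s,H,.022)))
    for z in(.325,.335,.345):
        print(z,'side',circ(plane(s,darkhull(s,188,110,222,135,th),z)),'top',circ(plane(t,darkhull(t,246,108,284,145,th),z)))
# plate edges in top view: gray-blue mask boundary
im=cv2.GaussianBlur(t['color'],(3,3),0).astype(int)
u=lambda L:np.array([(235+(x-440+.5)/5.6-.5,90+(y+.5)/5.6-.5) for x,y in L])
g=im.sum(2)/3
from scipy.ndimage import map_coordinates as mc
def edge(a,b,n):  # refine edge along a-b
    a,b=u([a])[0],u([b])[0];d=(b-a)/np.linalg.norm(b-a);nn=np.array([-d[1],d[0]]);k=np.arange(-3,3.01,.1);out=[]
    for f in np.linspace(.05,.95,n):
        p=a+f*(b-a);v=mc(g,[p[1]+k*nn[1],p[0]+k*nn[0]],order=1);gr=np.abs(np.gradient(v));gr[gr<gr.max()*.4]=0
        out.append(p+nn*(k*gr).sum()/gr.sum())
    return plane(t,out,.022)
def line(P):
    vx,vy,x,y=cv2.fitLine(P[:,:2].astype(np.float32),cv2.DIST_HUBER,0,1e-4,1e-4).ravel();n=np.array([-vy,vx]);r=(P[:,:2]-[x,y])@n
    return np.array([x,y]),np.degrees(np.arctan2(vy,vx)),np.abs(r).max()*1000
for nm,a,b in(('front',(449,472),(728,519)),('left',(449,472),(537,14))):
    print(nm,line(edge(a,b,30)))
print(line(edge((728,519),(768,270),20)))
E
```

```text
disc side 50 (array([ 0.62553159, -0.00977416]), np.float64(0.058112160041788936), np.float64(0.0038376012936820678))
0.325 side (array([ 0.62685629, -0.00973559]), np.float64(0.03823409905125596), np.float64(0.0021081131530125904)) top (array([ 0.62372743, -0.02141733]), np.float64(0.027292621678578557), np.float64(0.019848838894611767))
0.335 side (array([0.61945858, 0.0014052 ]), np.float64(0.037829982271938595), np.float64(0.0020858313700192824)) top (array([ 0.62105081, -0.0213255 ]), np.float64(0.027043969767872624), np.float64(0.019668004243598696))
0.345 side (array([0.61206087, 0.01254599]), np.float64(0.03742586549262895), np.float64(0.002063549587033961)) top (array([ 0.61837419, -0.02123367]), np.float64(0.026795317857166004), np.float64(0.019487169592587564))
disc side 60 (array([ 0.62492262, -0.02010509]), np.float64(0.06553473541546669), np.float64(0.010045080101893665))
0.325 side (array([ 0.62684093, -0.00984095]), np.float64(0.039284493339410934), np.float64(0.002527188767349836)) top (array([ 0.62144772, -0.00973682]), np.float64(0.03805807183780788), np.float64(0.
[... 858 characters left out ...]
65939408387976), np.float64(0.0025605492103485533)) top (array([ 0.62024013, -0.02477977]), np.float64(0.04519006900071223), np.float64(0.01771775040038704))
0.345 side (array([0.61194854, 0.0126831 ]), np.float64(0.039341141869642944), np.float64(0.0025331962792123353)) top (array([ 0.61757096, -0.02465619]), np.float64(0.04477457537686811), np.float64(0.01755484707930405))
front (array([0.52412987, 0.01455869], dtype=float32), np.float32(77.55494), np.float64(0.6795121563810839))
left (array([0.64881235, 0.07464009], dtype=float32), np.float32(-12.602707), np.float64(3.8461831316437722))
(array([ 0.5857493, -0.0850681], dtype=float32), np.float32(-12.382316), np.float64(6.969716296007377))
```

```bash
python3 - <<'E'
from h import *
t=load('top2')
P=plane(t,[(178.7,174.7)],.143)[0];g=np.array([.4148,.2765]);print(P,np.linalg.norm(P[:2]-g),np.degrees(np.arctan2(*(P[:2]-g)[::-1])))
# lug (brass) and rim colour masks
im=cv2.resize(t['color'][155:200,160:200],None,fx=6,fy=6,interpolation=cv2.INTER_CUBIC)
h=cv2.cvtColor(im,cv2.COLOR_BGR2HSV);m=cv2.inRange(h,(10,110,90),(30,255,255))
n,l,s,ce=cv2.connectedComponentsWithStats(m)
for i in range(1,n):
    if s[i,4]>30:
        q=(ce[i]+.5)/6-.5+[160,155];w=plane(t,[q],.139)[0];print(s[i,4],q,w,np.linalg.norm(w[:2]-g))
E
```

```text
[0.53056796 0.25853809 0.143     ] 0.11715310665619162 -8.819373275785491
306 [179.66775599 161.14106754] [0.57259094 0.25627075 0.139     ] 0.15908238208209383
254 [166.11614173 179.75787402] [0.51707375 0.29807748 0.139     ] 0.10452514859365529
376 [188.67420213 181.72207447] [0.50885829 0.22908282 0.139     ] 0.10533447260235107
```

Request:
jog_arm([
  [0, 0, 0, 1, 0],
  [0, 0, 0, 1, 0],
  [0, 0, 0, 1, 0],
  [0, 0, 0, 1, 0],
  [0, 0, 0, 1, 0],
  [0, 0, 0, 1, 0],
  [0, 0, 0, 1, 0],
  [0, 0, 0, 1, 0],
])

```text
time_s: 4.47
tcp_pos: [0.4153, 0.2768, 0.0955]
eef_rot: [0.403, 0.915, -0.001, -0.0]
contact_force: [0.3, 1.2, -3.0]
finger_gap: 0.019
grip_force: 107.5
```

Request:
jog_arm([
  [0, 0, 0, 1, 0],
  [0, 0, 0, 1, 0],
  [0, 0, 0, 0, 0],
  [0, 0, 0, 0, 0],
  [-0.02, 0.002, 0, 0, 0],
  [-0.025, 0.002, 0, 0, 0],
  [-0.025, 0.002, 0, 0, 0],
  [-0.025, 0.002, 0, 0, 0],
])

```text
time_s: 5.13
tcp_pos: [0.4741, 0.2007, 0.0961]
eef_rot: [0.477, 0.879, -0.0, -0.0]
contact_force: [0.3, -0.8, -1.6]
finger_gap: 0.0187
grip_force: 107.4
```

Request:
jog_arm([
  [-0.025, 0.003, 0, 0, 0],
  [-0.025, 0.003, 0, 0, 0],
  [-0.025, 0.003, 0, 0, 0],
  [-0.025, 0.003, 0, 0, 0],
  [-0.02, 0.002, 0, 0, 0],
  [0, 0, 0, 0, 0],
  [0, 0, 0, 0, 0],
  [0, 0, 0, 0, 0],
])

```text
time_s: 5.8
tcp_pos: [0.5499, 0.1087, 0.0958]
eef_rot: [0.478, 0.878, -0.0, -0.001]
contact_force: [-0.6, 0.4, -1.4]
finger_gap: 0.0183
grip_force: 107.5
```

```bash
python3 - <<'E'
from h import *
s=grab('side','side3');t=grab('top','top3');st=robot.get_state()
print(st['time_s'],st['tcp_pos'],st['eef_rot'],st['contact_force'],st['joint_pos'],st['torque'])
a=cv2.resize(s['color'][80:230,130:260],None,fx=4,fy=4,interpolation=cv2.INTER_CUBIC)[:,:480]
b=cv2.resize(t['color'][90:200,225:295],None,fx=4.6,fy=4.6,interpolation=cv2.INTER_CUBIC)[:600]
p=lambda x:np.vstack([x,np.zeros((600-len(x),x.shape[1],3),np.uint8)])
cv2.imwrite('pics/c5.png',np.hstack([p(a),p(b)])[:, :800])
E
```

```text
5.9 [0.54970732 0.10947874 0.0959795 ] [ 4.77755375e-01  8.78492772e-01 -2.48805040e-05 -5.01542085e-04] [-0.02892184  0.50648628 -2.41762095] [-0.6146853   0.37242614  0.44950784  1.74406985 -0.182217    1.06710493
  0.47108077] [ 0.21834335  0.15141219 -0.02270353]
```

View pics/c5.png

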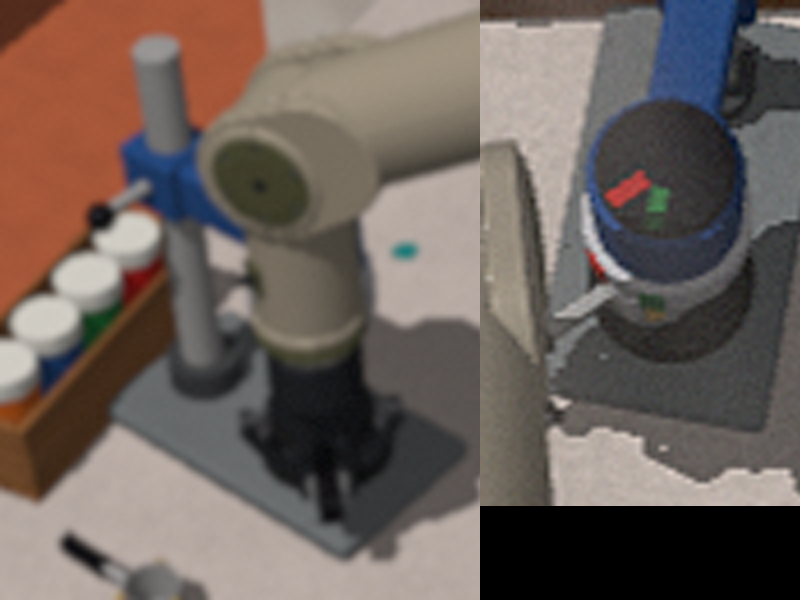

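Request:
jog_arm([
  [-0.009, -0.002, 0, 0, 0],
  [-0.009, -0.001, 0, 0, 0],
  [0, 0, -0.005, 0, 0],
  [0, 0, -0.005, 0, 0],
  [0, 0, -0.005, 0, 0],
  [0, 0, 0, 0, 0],
  [0, 0, 0, 0, 0],
  [0, 0, 0, 0, 0],
])

```text
time_s: 6.57
tcp_pos: [0.5575, 0.0918, 0.1113]
eef_rot: [0.479, 0.878, 0.0, -0.0]
contact_force: [-0.1, 0.5, -2.3]
finger_gap: 0.0185
grip_force: 107.5
```

Request:
jog_arm([
  [0, 0, -0.002, 0, 0],
  [0, 0, -0.002, 0, 0],
  [0, 0, -0.002, 0, 0],
  [0, 0, -0.002, 0, 0],
  [0, 0, 0, 0, 0],
])

```text
time_s: 6.98
tcp_pos: [0.5579, 0.0915, 0.1198]
eef_rot: [0.479, 0.878, 0.0, 0.0]
contact_force: [-0.2, -0.4, -2.1]
finger_gap: 0.018
grip_force: 107.5
```

```bash
cat > st.py <<'E'
from rig import robot
import numpy as np
s=robot.get_state();np.set_printoptions(precision=4,suppress=True)
q=s['eef_rot'];a=2*np.arctan2(q[1],q[0]);p=s['tcp_pos'];r=.118
print(s['time_s'],p,'yaw',np.degrees(a)-180,'axis',p[:2]-r*np.array([np.cos(a),np.sin(a)]),'F',s['contact_force'],'T',s['torque'])
E
python3 st.py
```

```text
6.9833 [0.5579 0.0915 0.1198] yaw -57.241265447984404 axis [ 0.6218 -0.0078] F [-0.1722 -0.3668 -2.0645] T [0.2343 0.0871 0.0132]
```

Request:
jog_arm([
  [0, 0, -0.001, 0, 0],
  [0, 0, -0.001, 0, 0],
  [0, 0, -0.001, 0, 0],
  [0, 0, -0.001, 0, 0],
  [0, 0, -0.001, 0, 0],
  [0, 0, 0, 0, 0],
])

```text
time_s: 7.48
tcp_pos: [0.5578, 0.0914, 0.1245]
eef_rot: [0.479, 0.878, 0.0, 0.0]
contact_force: [-0.5, -0.8, -2.1]
finger_gap: 0.0181
grip_force: 107.5
```

Request:
jog_arm([
  [0, 0, -0.001, 0, 0],
  [0, 0, -0.001, 0, 0],
  [0, 0, -0.001, 0, 0],
  [0, 0, -0.001, 0, 0],
  [0, 0, 0, 0, 0],
])

```text
time_s: 7.9
tcp_pos: [0.5578, 0.0914, 0.1285]
eef_rot: [0.479, 0.878, 0.0, 0.0]
contact_force: [0.2, 0.1, -1.8]
finger_gap: 0.0184
grip_force: 107.5
```

Request:
jog_arm([
  [0, 0, -0.001, 0, 0],
  [0, 0, -0.001, 0, 0],
  [0, 0, -0.001, 0, 0],
  [0, 0, 0, 0, 0],
])

```text
time_s: 8.23
tcp_pos: [0.5578, 0.0914, 0.1315]
eef_rot: [0.479, 0.878, 0.0, 0.0]
contact_force: [0.1, -0.7, -3.0]
finger_gap: 0.0188
grip_force: 107.5
```

Request:
jog_arm([
  [0, 0, -0.001, 0, 0],
  [0, 0, -0.001, 0, 0],
  [0, 0, 0, 0, 0],
])

```text
time_s: 8.48
tcp_pos: [0.5577, 0.0914, 0.1335]
eef_rot: [0.479, 0.878, 0.0, 0.0]
contact_force: [-0.8, -0.2, -2.6]
finger_gap: 0.0186
grip_force: 107.5
```

Request:
jog_arm([
  [0, 0, -0.001, 0, 0],
  [0, 0, -0.001, 0, 0],
  [0, 0, 0, 0, 0],
])

```text
time_s: 8.73
tcp_pos: [0.5577, 0.0914, 0.1355]
eef_rot: [0.479, 0.878, 0.0, 0.0]
contact_force: [0.4, -0.8, -2.4]
finger_gap: 0.0183
grip_force: 107.5
```

Request:
jog_arm([
  [0, 0, -0.001, 0, 0],
  [0, 0, -0.001, 0, 0],
  [0, 0, 0, 0, 0],
])

```text
time_s: 8.98
tcp_pos: [0.5577, 0.0914, 0.1375]
eef_rot: [0.479, 0.878, 0.0, 0.0]
contact_force: [0.2, -0.1, -2.6]
finger_gap: 0.0189
grip_force: 107.5
```

```bash
python3 st.py
```

```text
8.9833 [0.5577 0.0914 0.1375] yaw -57.23979525748736 axis [ 0.6216 -0.0078] F [ 0.1511 -0.0964 -2.6356] T [0.2233 0.094  0.0047]
```

Request:
jog_arm([
  [0, 0, -0.001, 0, 0],
  [0, 0, -0.001, 0, 0],
  [0, 0, 0, 0, 0],
])

```text
time_s: 9.23
tcp_pos: [0.5576, 0.0914, 0.1394]
eef_rot: [0.479, 0.878, -0.0, -0.0]
contact_force: [0.6, 0.3, -3.5]
finger_gap: 0.0182
grip_force: 107.5
```

Request:
jog_arm([
  [0, 0, -0.001, 0, 0],
  [0, 0, -0.001, 0, 0],
  [0, 0, 0, 0, 0],
])

```text
time_s: 9.48
tcp_pos: [0.5572, 0.0916, 0.1409]
eef_rot: [0.479, 0.878, -0.0, -0.0]
contact_force: [0.1, 1.2, -6.7]
finger_gap: 0.0183
grip_force: 107.3
```

```bash
python3 st.py
```

```text
9.4833 [0.5572 0.0916 0.1409] yaw -57.237196157600565 axis [ 0.6211 -0.0077] F [ 0.0633  1.2006 -6.6791] T [0.7841 0.1992 0.0611]
```

Request:
jog_arm([
  [0, 0, 0.003, 0, 0],
  [0, 0, 0.002, 0, 0],
  [0, 0.004, 0, 0, 0],
  [0, 0.004, 0, 0, 0],
  [0, 0.004, 0, 0, 0],
  [0, 0.003, 0, 0, 0],
  [0, 0, 0, 0, 0],
])

```text
time_s: 10.07
tcp_pos: [0.5709, 0.1002, 0.1363]
eef_rot: [0.479, 0.878, 0.0, 0.0]
contact_force: [-0.4, -0.7, -2.4]
finger_gap: 0.0182
grip_force: 108.0
```

Request:
jog_arm([
  [0, 0.001, 0, 0, 0],
  [0, 0.001, 0, 0, 0],
  [0, 0, 0, 0, 0],
])

```text
time_s: 10.32
tcp_pos: [0.572, 0.1007, 0.1363]
eef_rot: [0.479, 0.878, -0.0, -0.0]
contact_force: [0.1, 0.4, -0.6]
finger_gap: 0.0184
grip_force: 108.0
```

Request:
jog_arm([
  [0, 0.001, 0, 0, 0],
  [0, 0.001, 0, 0, 0],
  [0, 0, 0, 0, 0],
])

```text
time_s: 10.57
tcp_pos: [0.5737, 0.1018, 0.1363]
eef_rot: [0.479, 0.878, 0.0, 0.0]
contact_force: [0.4, 0.2, -2.9]
finger_gap: 0.0184
grip_force: 108.0
```

```bash
python3 st.py
```

```text
10.5667 [0.5737 0.1018 0.1363] yaw -57.23459823320108 axis [0.6376 0.0026] F [ 0.4164  0.1898 -2.8646] T [ 0.2031  0.0922 -0.0657]
```

Request:
jog_arm([
  [0, 0.001, 0, 0, 0],
  [0, 0.001, 0, 0, 0],
  [0, 0, 0, 0, 0],
])

```text
time_s: 10.82
tcp_pos: [0.5747, 0.1022, 0.136]
eef_rot: [0.479, 0.878, -0.001, -0.001]
contact_force: [-4.4, -1.9, -1.3]
finger_gap: 0.0183
grip_force: 108.1
```

Request:
jog_arm([
  [0, 0.001, 0, 0, 0],
  [0, 0.001, 0, 0, 0],
  [0, 0, 0, 0, 0],
])

```text
time_s: 11.07
tcp_pos: [0.5756, 0.1024, 0.1357]
eef_rot: [0.48, 0.877, -0.001, -0.001]
contact_force: [-9.0, -4.0, -0.4]
finger_gap: 0.0184
grip_force: 108.5
```

Request:
jog_arm([
  [0, 0.001, 0, 0, 0],
  [0, 0.001, 0, 0, 0],
  [0, 0, 0, 0, 0],
])

```text
time_s: 11.32
tcp_pos: [0.5764, 0.1026, 0.1354]
eef_rot: [0.481, 0.877, -0.002, -0.002]
contact_force: [-13.1, -5.7, 2.8]
finger_gap: 0.0184
grip_force: 109.0
```

```bash
python3 st.py
```

```text
11.3167 [0.5764 0.1026 0.1354] yaw -57.470655298458354 axis [0.6399 0.0031] F [-13.1017  -5.6926   2.7998] T [-1.1515  2.1695 -1.506 ]
```

Request:
jog_arm([
  [0, -0.008, 0, 0, 0],
  [0, -0.008, 0, 0, 0],
  [0, -0.008, 0, 0, 0],
  [0, -0.008, 0, 0, 0],
  [0, -0.008, 0, 0, 0],
  [0, 0, 0, 0, 0],
])

```text
time_s: 11.82
tcp_pos: [0.5439, 0.0822, 0.1365]
eef_rot: [0.479, 0.878, 0.0, -0.0]
contact_force: [0.3, 0.3, -2.9]
finger_gap: 0.0186
grip_force: 108.2
```

Request:
jog_arm([
  [0, -0.001, 0, 0, 0],
  [0, -0.001, 0, 0, 0],
  [0, 0, 0, 0, 0],
])

```text
time_s: 12.07
tcp_pos: [0.5435, 0.0824, 0.1363]
eef_rot: [0.479, 0.878, 0.0, 0.0]
contact_force: [-0.3, -0.2, -2.1]
finger_gap: 0.0185
grip_force: 108.2
```

Request:
jog_arm([
  [0, -0.001, 0, 0, 0],
  [0, -0.001, 0, 0, 0],
  [0, 0, 0, 0, 0],
])

```text
time_s: 12.32
tcp_pos: [0.5423, 0.0816, 0.1365]
eef_rot: [0.479, 0.878, 0.0, 0.001]
contact_force: [4.9, 0.6, -3.4]
finger_gap: 0.0182
grip_force: 108.4
```

Request:
jog_arm([
  [0, -0.001, 0, 0, 0],
  [0, -0.001, 0, 0, 0],
  [0, 0, 0, 0, 0],
])

```text
time_s: 12.57
tcp_pos: [0.5416, 0.081, 0.1369]
eef_rot: [0.478, 0.878, 0.001, 0.001]
contact_force: [8.4, 2.4, -4.7]
finger_gap: 0.0183
grip_force: 108.9
```

```bash
python3 st.py
```

```text
12.5667 [0.5416 0.081  0.1369] yaw -57.12947420210838 axis [ 0.6056 -0.0181] F [ 8.4291  2.3604 -4.7293] T [ 0.8721 -1.2729  0.9118]
```

Request:
jog_arm([
  [0, 0.008, 0, 0, 0],
  [0, 0.008, 0, 0, 0],
  [0, 0.006, 0, 0, 0],
  [0.007, 0, 0, 0, 0],
  [0.007, 0, 0, 0, 0],
  [0, 0, 0, 0, 0],
  [0, 0, 0, 0, 0],
])

```text
time_s: 13.15
tcp_pos: [0.5503, 0.1044, 0.1361]
eef_rot: [0.478, 0.878, -0.0, -0.0]
contact_force: [0.4, -0.1, -0.7]
finger_gap: 0.0184
grip_force: 108.4
```

Request:
jog_arm([
  [0.001, 0, 0, 0, 0],
  [0.001, 0, 0, 0, 0],
  [0, 0, 0, 0, 0],
])

```text
time_s: 13.4
tcp_pos: [0.5497, 0.1053, 0.1364]
eef_rot: [0.479, 0.878, 0.0, -0.0]
contact_force: [-0.6, 0.4, -2.2]
finger_gap: 0.0185
grip_force: 108.4
```

Request:
jog_arm([
  [0.001, 0, 0, 0, 0],
  [0.001, 0, 0, 0, 0],
  [0, 0, 0, 0, 0],
])

```text
time_s: 13.65
tcp_pos: [0.5486, 0.1073, 0.1363]
eef_rot: [0.479, 0.878, 0.0, -0.0]
contact_force: [-0.5, -0.6, -2.6]
finger_gap: 0.0188
grip_force: 108.4
```

Request:
jog_arm([
  [0.001, 0, 0, 0, 0],
  [0.001, 0, 0, 0, 0],
  [0, 0, 0, 0, 0],
])

```text
time_s: 13.9
tcp_pos: [0.5475, 0.1091, 0.1363]
eef_rot: [0.479, 0.878, 0.0, -0.0]
contact_force: [0.6, 0.1, -1.7]
finger_gap: 0.0186
grip_force: 108.4
```

```bash
python3 st.py
```

```text
13.9 [0.5475 0.1091 0.1363] yaw -57.22651415492257 axis [0.6114 0.0098] F [ 0.5952  0.0928 -1.6969] T [ 0.2146  0.1101 -0.0105]
```

Request:
jog_arm([
  [0.001, 0, 0, 0, 0],
  [0.001, 0, 0, 0, 0],
  [0, 0, 0, 0, 0],
])

```text
time_s: 14.15
tcp_pos: [0.5465, 0.1107, 0.1363]
eef_rot: [0.479, 0.878, 0.0, -0.0]
contact_force: [0.6, -0.0, -3.0]
finger_gap: 0.0181
grip_force: 108.4
```

Request:
jog_arm([
  [0.001, 0, 0, 0, 0],
  [0.001, 0, 0, 0, 0],
  [0, 0, 0, 0, 0],
])

```text
time_s: 14.4
tcp_pos: [0.5457, 0.1118, 0.1364]
eef_rot: [0.479, 0.878, -0.0, 0.0]
contact_force: [0.1, -1.0, -2.0]
finger_gap: 0.0186
grip_force: 108.4
```

Request:
jog_arm([
  [0.001, 0, 0, 0, 0],
  [0.001, 0, 0, 0, 0],
  [0, 0, 0, 0, 0],
])

```text
time_s: 14.65
tcp_pos: [0.5456, 0.112, 0.1367]
eef_rot: [0.48, 0.877, -0.0, 0.001]
contact_force: [5.6, -5.6, -3.9]
finger_gap: 0.0181
grip_force: 108.4
```

```bash
python3 st.py
```

```text
14.65 [0.5456 0.112  0.1367] yaw -57.3468700417956 axis [0.6092 0.0126] F [ 5.6486 -5.6484 -3.8993] T [-0.743  -0.7331  0.155 ]
```

Request:
jog_arm([
  [-0.008, 0, 0, 0, 0],
  [-0.008, 0, 0, 0, 0],
  [-0.008, 0, 0, 0, 0],
  [-0.008, 0, 0, 0, 0],
  [-0.005, 0, 0, 0, 0],
  [0, 0, 0, 0, 0],
  [0, 0, 0, 0, 0],
])

```text
time_s: 15.23
tcp_pos: [0.5645, 0.0824, 0.1361]
eef_rot: [0.479, 0.878, -0.0, -0.0]
contact_force: [-0.0, 0.4, -2.4]
finger_gap: 0.0188
grip_force: 108.3
```

Request:
jog_arm([
  [-0.001, 0, 0, 0, 0],
  [-0.001, 0, 0, 0, 0],
  [0, 0, 0, 0, 0],
])

```text
time_s: 15.48
tcp_pos: [0.5655, 0.0813, 0.1363]
eef_rot: [0.479, 0.878, 0.0, -0.0]
contact_force: [0.1, 0.2, -2.6]
finger_gap: 0.0184
grip_force: 108.3
```

Request:
jog_arm([
  [-0.001, 0, 0, 0, 0],
  [-0.001, 0, 0, 0, 0],
  [0, 0, 0, 0, 0],
])

```text
time_s: 15.73
tcp_pos: [0.5659, 0.0807, 0.1361]
eef_rot: [0.478, 0.878, 0.0, -0.001]
contact_force: [-3.9, 3.8, -0.8]
finger_gap: 0.0188
grip_force: 108.4
```

Request:
jog_arm([
  [-0.001, 0, 0, 0, 0],
  [0, 0, 0, 0, 0],
])

```text
time_s: 15.9
tcp_pos: [0.566, 0.0806, 0.136]
eef_rot: [0.478, 0.878, 0.0, -0.002]
contact_force: [-5.9, 6.0, 1.0]
finger_gap: 0.0186
grip_force: 108.6
```

```bash
python3 st.py
```

```text
15.9 [0.566  0.0806 0.136 ] yaw -57.12259799160698 axis [ 0.63   -0.0185] F [-5.8991  6.0427  0.9971] T [ 1.0737  1.0242 -0.1156]
```

Request:
jog_arm([
  [0.007, 0, 0, 0, 0],
  [0.007, 0, 0, 0, 0],
  [0.007, 0, 0, 0, 0],
  [0, 0, 0, 0, 0],
  [0, 0, -0.001, 0, 0],
  [0, 0, -0.001, 0, 0],
  [0, 0, -0.001, 0, 0],
  [0, 0, 0, 0, 0],
])

```text
time_s: 16.57
tcp_pos: [0.5561, 0.0957, 0.1396]
eef_rot: [0.479, 0.878, 0.0, 0.0]
contact_force: [0.1, 0.5, -1.8]
finger_gap: 0.0185
grip_force: 108.4
```

Request:
jog_arm([
  [0, 0, -0.001, 0, 0],
  [0, 0, -0.001, 0, 0],
  [0, 0, 0, 0, 0],
])

```text
time_s: 16.82
tcp_pos: [0.5559, 0.096, 0.1415]
eef_rot: [0.479, 0.878, 0.0, 0.0]
contact_force: [0.2, 1.2, -2.1]
finger_gap: 0.0187
grip_force: 108.4
```

Request:
jog_arm([
  [0, 0, -0.001, 0, 0],
  [0, 0, -0.001, 0, 0],
  [0, 0, 0, 0, 0],
])

```text
time_s: 17.07
tcp_pos: [0.5559, 0.0962, 0.1435]
eef_rot: [0.479, 0.878, 0.0, 0.0]
contact_force: [0.4, -0.6, -1.9]
finger_gap: 0.0183
grip_force: 108.4
```

```bash
python3 st.py
```

```text
17.0667 [0.5559 0.0962 0.1435] yaw -57.2430458647583 axis [ 0.6197 -0.0031] F [ 0.4171 -0.6478 -1.8597] T [ 0.2197  0.1477 -0.0288]
```

Request:
jog_arm([
  [0, 0, -0.001, 0, 0],
  [0, 0, -0.001, 0, 0],
  [0, 0, 0, 0, 0],
])

```text
time_s: 17.32
tcp_pos: [0.5559, 0.0962, 0.1455]
eef_rot: [0.479, 0.878, 0.0, 0.0]
contact_force: [0.3, 0.0, -2.0]
finger_gap: 0.0187
grip_force: 108.4
```

Request:
jog_arm([
  [0, 0, -0.001, 0, 0],
  [0, 0, -0.001, 0, 0],
  [0, 0, 0, 0, 0],
])

```text
time_s: 17.57
tcp_pos: [0.5559, 0.0962, 0.1475]
eef_rot: [0.479, 0.878, 0.0, 0.0]
contact_force: [0.0, -0.4, -2.1]
finger_gap: 0.018
grip_force: 108.4
```

```bash
python3 st.py
```

```text
17.5667 [0.5559 0.0962 0.1475] yaw -57.2418030875437 axis [ 0.6197 -0.003 ] F [ 0.0173 -0.437  -2.0886] T [ 0.2313  0.1544 -0.0285]
```

Request:
jog_arm([
  [0, 0, -0.001, 0, 0],
  [0, 0, -0.001, 0, 0],
  [0, 0, 0, 0, 0],
])

```text
time_s: 17.82
tcp_pos: [0.5559, 0.0962, 0.1495]
eef_rot: [0.479, 0.878, 0.0, 0.0]
contact_force: [0.1, 0.5, -2.0]
finger_gap: 0.0184
grip_force: 108.4
```

Request:
jog_arm([
  [0, 0, -0.001, 0, 0],
  [0, 0, -0.001, 0, 0],
  [0, 0, 0, 0, 0],
])

```text
time_s: 18.07
tcp_pos: [0.5557, 0.0962, 0.1513]
eef_rot: [0.479, 0.878, -0.0, -0.0]
contact_force: [0.0, -0.3, -3.8]
finger_gap: 0.0184
grip_force: 108.3
```

Request:
jog_arm([
  [0, 0, -0.001, 0, 0],
  [0, 0, -0.001, 0, 0],
  [0, 0, 0, 0, 0],
])

```text
time_s: 18.32
tcp_pos: [0.5557, 0.0962, 0.1534]
eef_rot: [0.479, 0.878, -0.0, -0.0]
contact_force: [-0.0, 0.3, -3.8]
finger_gap: 0.0186
grip_force: 108.3
```

```bash
python3 st.py
```

```text
18.3167 [0.5557 0.0962 0.1534] yaw -57.24314859933918 axis [ 0.6195 -0.003 ] F [-0.016   0.2625 -3.813 ] T [ 0.2765  0.2355 -0.0079]
```

Request:
jog_arm([
  [0, 0, -0.001, 0, 0],
  [0, 0, -0.001, 0, 0],
  [0, 0, -0.001, 0, 0],
  [0, 0, 0, 0, 0],
])

```text
time_s: 18.65
tcp_pos: [0.5557, 0.0962, 0.1564]
eef_rot: [0.479, 0.878, -0.0, -0.0]
contact_force: [0.1, 0.3, -4.5]
finger_gap: 0.0183
grip_force: 108.2
```

Request:
jog_arm([
  [0, 0, -0.001, 0, 0],
  [0, 0, -0.001, 0, 0],
  [0, 0, 0, 0, 0],
])

```text
time_s: 18.9
tcp_pos: [0.5557, 0.0962, 0.1584]
eef_rot: [0.479, 0.878, -0.0, -0.0]
contact_force: [-1.4, -0.1, -4.6]
finger_gap: 0.0184
grip_force: 108.1
```

Request:
jog_arm([
  [0, 0, -0.001, 0, 0],
  [0, 0, -0.001, 0, 0],
  [0, 0, 0, 0, 0],
  [0, 0, 0, 0, 0],
])

```text
time_s: 19.23
tcp_pos: [0.5557, 0.0962, 0.1602]
eef_rot: [0.479, 0.878, -0.0, -0.0]
contact_force: [-1.1, 1.2, -5.0]
finger_gap: 0.0189
grip_force: 108.0
```

```bash
python3 st.py
```

```text
19.2333 [0.5557 0.0962 0.1602] yaw -57.24081920456594 axis [ 0.6195 -0.003 ] F [-1.1459  1.2191 -5.0222] T [ 0.5082  0.3462 -0.1011]
```

Request:
jog_arm([
  [-0.0001, -0.0052, 0, -0.5, 0],
  [-0.0001, -0.0052, 0, -0.5, 0],
  [0, 0, 0, 0, 0],
])

```text
time_s: 19.48
tcp_pos: [0.5469, 0.0897, 0.1603]
eef_rot: [0.44, 0.898, -0.0, -0.0]
contact_force: [0.5, -0.3, -5.9]
finger_gap: 0.0183
grip_force: 107.9
```

Request:
jog_arm([
  [-0.0001, -0.0052, 0, -0.5, 0],
  [-0.0001, -0.0052, 0, -0.5, 0],
  [0, 0, 0, 0, 0],
])

```text
time_s: 19.73
tcp_pos: [0.5391, 0.083, 0.1603]
eef_rot: [0.401, 0.916, -0.0, -0.0]
contact_force: [0.4, -0.1, -5.5]
finger_gap: 0.0185
grip_force: 107.8
```

```bash
python3 st.py
```

```text
19.7333 [0.5391 0.083  0.1603] yaw -47.23530141675562 axis [ 0.6192 -0.0036] F [ 0.4414 -0.0534 -5.5101] T [0.3739 0.2832 0.0449]
```

Request:
jog_arm([
  [-0.0001, -0.0052, 0, -0.5, 0],
  [-0.0001, -0.0052, 0, -0.5, 0],
  [-0.0001, -0.0052, 0, -0.5, 0],
  [0, 0, 0, 0, 0],
])

```text
time_s: 20.07
tcp_pos: [0.5284, 0.0717, 0.1603]
eef_rot: [0.34, 0.94, -0.0, -0.0]
contact_force: [-0.1, -0.2, -6.4]
finger_gap: 0.0183
grip_force: 107.8
```

Request:
jog_arm([
  [-0.0001, -0.0052, 0, -0.5, 0],
  [-0.0001, -0.0052, 0, -0.5, 0],
  [-0.0001, -0.0052, 0, -0.5, 0],
  [0, 0, 0, 0, 0],
])

```text
time_s: 20.4
tcp_pos: [0.5193, 0.0591, 0.1603]
eef_rot: [0.279, 0.96, -0.0, -0.0]
contact_force: [0.4, -0.2, -6.4]
finger_gap: 0.0184
grip_force: 107.8
```

```bash
python3 st.py
```

```text
20.4 [0.5193 0.0591 0.1603] yaw -32.34263013511773 axis [ 0.619 -0.004] F [ 0.3688 -0.1762 -6.4082] T [0.2486 0.3746 0.0523]
```

Request:
jog_arm([
  [-0.0001, -0.0052, 0, -0.5, 0],
  [-0.0001, -0.0052, 0, -0.5, 0],
  [-0.0001, -0.0052, 0, -0.5, 0],
  [0, 0, 0, 0, 0],
])

```text
time_s: 20.73
tcp_pos: [0.5119, 0.0455, 0.1603]
eef_rot: [0.215, 0.977, -0.0, -0.0]
contact_force: [0.8, 0.2, -5.7]
finger_gap: 0.0187
grip_force: 107.8
```

Request:
jog_arm([
  [-0.0001, -0.0052, 0, -0.5, 0],
  [-0.0001, -0.0052, 0, -0.5, 0],
  [0, 0, 0, 0, 0],
])

```text
time_s: 20.98
tcp_pos: [0.508, 0.0358, 0.1603]
eef_rot: [0.173, 0.985, -0.0, -0.0]
contact_force: [0.6, 0.8, -5.7]
finger_gap: 0.0186
grip_force: 107.8
```

```bash
python3 st.py
```

```text
20.9833 [0.508  0.0358 0.1603] yaw -19.89254220594856 axis [ 0.6189 -0.0043] F [ 0.6137  0.8274 -5.7479] T [0.2276 0.3882 0.0435]
```

Request:
jog_arm([
  [0, -0.0052, 0, -0.5, 0],
  [0, -0.0026, 0, -0.25, 0],
  [0, 0, 0, 0, 0],
])

```text
time_s: 21.23
tcp_pos: [0.5055, 0.029, 0.1603]
eef_rot: [0.141, 0.99, -0.0, -0.0]
contact_force: [0.2, 1.1, -6.1]
finger_gap: 0.0184
grip_force: 107.8
```

Request:
jog_arm([
  [0, -0.0026, 0, -0.25, 0],
  [0, -0.0026, 0, -0.25, 0],
  [0, 0, 0, 0, 0],
])

```text
time_s: 21.48
tcp_pos: [0.5042, 0.024, 0.1603]
eef_rot: [0.119, 0.993, -0.0, -0.0]
contact_force: [0.7, 0.4, -5.2]
finger_gap: 0.0182
grip_force: 108.1
```

Request:
jog_arm([
  [0, -0.0026, 0, -0.25, 0],
  [0, 0, 0, 0, 0],
])

```text
time_s: 21.65
tcp_pos: [0.5035, 0.0212, 0.1603]
eef_rot: [0.108, 0.994, -0.0, -0.0]
contact_force: [0.8, -1.1, -5.1]
finger_gap: 0.0185
grip_force: 107.9
```

```bash
python3 st.py
```

```text
21.65 [0.5035 0.0212 0.1603] yaw -12.401890932291337 axis [ 0.6188 -0.0042] F [ 0.843  -1.1243 -5.1252] T [-0.0251  0.4377 -0.082 ]
```

Request:
jog_arm([
  [0, -0.0026, 0, -0.25, 0],
  [0, 0, 0, 0, 0],
  [0, 0, 0, 0, 0],
])

```text
time_s: 21.9
tcp_pos: [0.503, 0.0184, 0.1603]
eef_rot: [0.097, 0.995, -0.0, 0.0]
contact_force: [1.6, -3.7, -5.6]
finger_gap: 0.0186
grip_force: 107.8
```

```bash
python3 st.py
```

```text
21.9 [0.503  0.0184 0.1603] yaw -11.186793971318139 axis [ 0.6188 -0.0045] F [ 1.6106 -3.7313 -5.6357] T [-0.4453  0.3159 -0.3075]
```

Request:
jog_arm([
  [0, 0, 0.001, 0, 0],
  [0, 0, 0.001, 0, 0],
  [0, 0, 0, 0, 0],
])

```text
time_s: 22.15
tcp_pos: [0.5031, 0.0185, 0.1584]
eef_rot: [0.096, 0.995, -0.0, 0.0]
contact_force: [1.3, -4.5, -4.0]
finger_gap: 0.0188
grip_force: 108.1
```

```bash
python3 st.py
```

```text
22.15 [0.5031 0.0185 0.1584] yaw -11.07258167981334 axis [ 0.6189 -0.0042] F [ 1.318  -4.4561 -3.9894] T [-0.5697  0.1004 -0.4656]
```

Request:
jog_arm([
  [0, 0, 0.001, 0, 0],
  [0, 0, 0.001, 0, 0],
  [0, 0, 0, 0, 0],
])

```text
time_s: 22.4
tcp_pos: [0.5031, 0.0186, 0.1563]
eef_rot: [0.096, 0.995, -0.0, 0.0]
contact_force: [1.1, -4.3, -3.1]
finger_gap: 0.0181
grip_force: 108.2
```

```bash
python3 st.py
```

```text
22.4 [0.5031 0.0186 0.1563] yaw -11.02770977685708 axis [ 0.6189 -0.0039] F [ 1.1364 -4.3219 -3.149 ] T [-0.6728  0.092  -0.5934]
```

Request:
jog_arm([
  [0, -0.001, 0, 0, 0],
  [0, 0, 0, 0, 0],
  [0, 0, 0, 0, 0],
])

```text
time_s: 22.65
tcp_pos: [0.5028, 0.0181, 0.1563]
eef_rot: [0.096, 0.995, 0.0, 0.0]
contact_force: [2.1, -2.4, -3.8]
finger_gap: 0.0181
grip_force: 108.1
```

```bash
python3 st.py
```

```text
22.65 [0.5028 0.0181 0.1563] yaw -10.972087794004466 axis [ 0.6186 -0.0044] F [ 2.1346 -2.3855 -3.8204] T [-0.3428  0.048  -0.3746]
```

Relieved as expected; another 1 mm, and on down.

Request:
jog_arm([
  [0.0005, -0.001, 0, 0, 0],
  [0, 0, 0.001, 0, 0],
  [0, 0, 0.001, 0, 0],
  [0, 0, 0, 0, 0],
])

```text
time_s: 22.98
tcp_pos: [0.5024, 0.0176, 0.1544]
eef_rot: [0.095, 0.995, 0.0, 0.0]
contact_force: [2.6, 0.7, -1.9]
finger_gap: 0.0182
grip_force: 108.4
```

```bash
python3 st.py
```

```text
22.9833 [0.5024 0.0176 0.1544] yaw -10.938820770255404 axis [ 0.6183 -0.0048] F [ 2.6102  0.6589 -1.936 ] T [ 0.059  -0.5047 -0.1367]
```

Request:
jog_arm([
  [0, 0, 0.001, 0, 0],
  [0, 0, 0.001, 0, 0],
  [0, 0, 0, 0, 0],
])

```text
time_s: 23.23
tcp_pos: [0.5024, 0.0174, 0.1526]
eef_rot: [0.095, 0.995, 0.0, 0.001]
contact_force: [3.0, 1.6, 0.3]
finger_gap: 0.0185
grip_force: 108.8
```

```bash
python3 st.py
```

```text
23.2333 [0.5024 0.0174 0.1526] yaw -10.954215716859466 axis [ 0.6183 -0.005 ] F [3.0286 1.5847 0.302 ] T [ 0.25   -0.5494 -0.067 ]
```

Request:
jog_arm([
  [0, 0, 0.001, 0, 0],
  [0, 0, 0, 0, 0],
  [0, 0, 0, 0, 0],
])

```text
time_s: 23.48
tcp_pos: [0.5026, 0.0174, 0.152]
eef_rot: [0.096, 0.995, 0.0, 0.001]
contact_force: [1.3, 2.1, 4.0]
finger_gap: 0.0181
grip_force: 109.4
```

```bash
python3 st.py
```

```text
23.4833 [0.5026 0.0174 0.152 ] yaw -10.963432666422023 axis [ 0.6184 -0.005 ] F [1.3069 2.0841 4.0091] T [ 0.2926 -0.6388 -0.0219]
```

Request:
jog_arm([
  [0, 0, -0.001, 0, 0],
  [0, 0, 0, 0, 0],
  [0, 0, 0, 0, 0],
], squeeze=40)

```text
time_s: 23.73
tcp_pos: [0.5024, 0.0172, 0.1525]
eef_rot: [0.096, 0.995, 0.0, 0.0]
contact_force: [5.6, 2.8, 2.7]
finger_gap: 0.0184
grip_force: 109.0
```

Request:
jog_arm([
  [0, 0, 0, 0, 0.4],
  [0, 0, 0, 0, 0.5],
  [0, 0, 0, 0, 0.7],
  [0, 0, 0, 0, 0.7],
  [0, 0, 0, 0, 0.7],
  [0, 0, 0, 0, 0.7],
])

```text
time_s: 24.23
tcp_pos: [0.5017, 0.0169, 0.1521]
eef_rot: [0.096, 0.995, -0.0, -0.0]
contact_force: [0.2, -0.2, -0.2]
finger_gap: 0.0597
grip_force: 0.0
```

```bash
python3 - <<'E'
from h import *
exec(open('st.py').read())
w=grab('wrist','w6')['color'];t=grab('top','t6')['color']
cv2.imwrite('pics/c6.png',np.hstack([w[:,100:420],cv2.resize(t[90:210,220:320],(320,384),interpolation=cv2.INTER_CUBIC)]))
E
```

```text
24.2333 [0.5017 0.0169 0.1521] yaw -11.003641564012213 axis [ 0.6175 -0.0057] F [ 0.2142 -0.2386 -0.1959] T [0.0323 0.0474 0.0202]
```

View pics/c6.png

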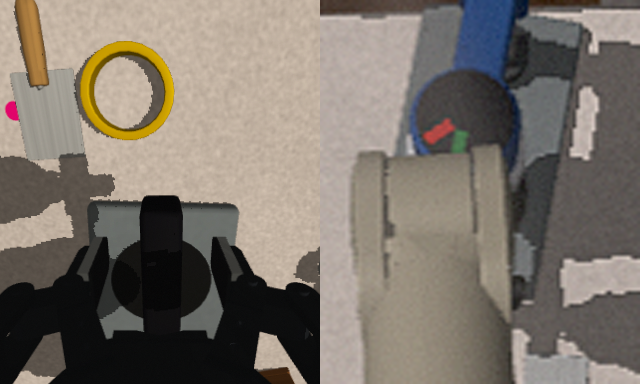

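Wrist view: the pads at (95,275) and (228,270) stand clear of the grip at (161,250), which points straight out over the plate centre line; the cup hangs free. Retreating.

Request:
jog_arm([
  [0.005, 0, 0, 0, 0.8],
  [0.01, 0, 0, 0, 0.8],
  [0, 0, -0.015, 0, 0.8],
  [0, 0, -0.025, 0, 0.8],
  [0, 0, -0.03, 0, 0.8],
  [0, 0, -0.02, 0, 0.8],
  [0, 0, 0, 0, 0.8],
  [0, 0, 0, 0, 0.8],
])

```text
time_s: 25.0
tcp_pos: [0.4872, 0.0201, 0.2433]
eef_rot: [0.096, 0.995, 0.001, 0.001]
contact_force: [0.4, 0.2, -0.7]
finger_gap: 0.0686
grip_force: 0.0
```

Request:
jog_arm([
  [0.02, 0, 0, 0, 0.8],
  [0.03, 0, 0, 0, 0.8],
  [0.015, 0, 0, 0, 0.8],
  [0, 0, 0, 0, 0.8],
  [0, 0, 0, 0, 0.8],
  [0, 0, 0, 0, 0.8],
  [0, 0, 0, 0, 0.8],
  [0, 0, 0, 0, 0.8],
])

```text
time_s: 25.67
tcp_pos: [0.4238, 0.032, 0.2419]
eef_rot: [0.096, 0.995, -0.0, -0.0]
contact_force: [-0.2, 0.4, 0.7]
finger_gap: 0.0683
grip_force: 0.0
```

```bash
python3 - <<'E'
from h import *
exec(open('st.py').read())
w=grab('wrist','w7')
m=cv2.inRange(w['color'],(0,0,0),(50,50,50));o=np.array([.620,-.0055]);yw=np.radians(-12.5)
for z in(.166,):
    for y in(-12.5,-9.5):
        a=np.radians(y);d=-np.array([np.cos(a),np.sin(a)])
        print(y,proj(w,[[*(o+d*rr),z] for rr in(.083,.157)]))
cv2.imwrite('pics/c7.png',np.hstack([w['color'][:,100:420],cv2.resize(grab('side','s7')['color'][80:224,140:260],(320,384),interpolation=cv2.INTER_CUBIC)]))
E
```

```text
25.6667 [0.4238 0.032  0.2419] yaw -11.02482781159236 axis [0.5396 0.0094] F [-0.247   0.3596  0.6902] T [-0.0393 -0.0052 -0.0274]
-12.5 [[263.3729 311.5196]
 [265.8147 246.9416]]
-9.5 [[259.0516 311.5212]
 [256.8057 246.9463]]
```

View pics/c7.png

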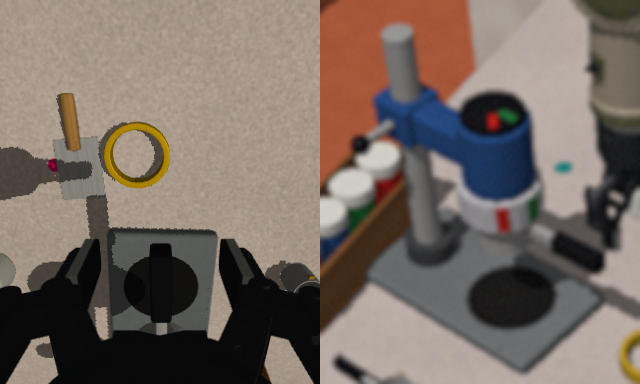

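The side view shows the cup hanging level from the collar with its handle under the green mark. The wrist view puts the grip within about 1.5° of it.

```bash
python3 -c "
from rig import robot
print(robot.hand_in())"
```

```text
the job is handed in; nothing more can be done
None
```

The cup hangs in the mixer's mouth, lowered into the lock pockets and let go, with its handle about 1.5° from the green mark by camera; the job was handed in at about 26 s and no verdict came back. The arm is clear of it, the highest force I read was about 15 N (stirrer probing), and no move touched the other things, though I did not measure their positions again.

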